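# Set out the bedside desk for the night

### The arm

A 7-joint arm with a two-finger parallel gripper is mounted at the origin on the work surface. World frame = base frame: x ahead of the robot, y to its left, z up, the work surface at z = 0. Lengths are in m, angles in rad, forces in N, time in s.
With the tool pointing down it reaches from about 0.35 to 0.9 m from the base axis. Payload 8.1 kg.
Tool frame: the origin (TCP) lies at the very end of the fingers, on their centre line; the grasp point (between the pads) lies 19 mm behind it (arm.tcp_to_grasp is the z of the grasp point in the tool frame, in m); z points along the fingers, y is the line along which they close (so a half turn about z gives the same grasp; the last joint's range is limited). The gripper opens to 92 mm and grips with 3 to 60 N. Pads are 19 mm wide; open, the fingers measure 130 mm over their backs; the gripper's body (75 mm by 190 mm) begins 47 mm behind the grasp point.
Start: joints at [-0.103, 0.434, 0.025, 1.573, -0.012, 1.134, -0.075], TCP at [0.625, -0, 0.227] pointing down, gripper open.
Joint ranges: [-2.62, 2.62], [-0.44, 2.09], [-1.27, 1.32], [0.08, 2.57], [-1.32, 4.46], [0.12, 2], [-2.74, 2.74]. Speed limits (rad/s): [2.22, 2.22, 3.01, 3.01, 3.14, 3.14, 3.14].

### API

Orientations are given as a rotation vector (axis times angle).
In Python, from cell import readout, vision, sign_off, arm gives the robot as it stands. The module is installed in compiled form; this text tells all that it offers.
- The arm moves only by the shell command python3 -m creep 'ROWS' [FORCE]. ROWS is JSON, a list of rows, each a list of 5 numbers: the shift along the tool's x, y, z in units of 4 cm (1.0 is 4 cm), then the turn about the tool's z in units of 4 degrees (1.0 is 4 degrees), then the opening, from 0 (shut) to 1 (fully open). A call has 1 to 12 rows; each row shifts and turns the commanded pose from where the row before left it, along the tool's axes as they then stand; what a row does not reach is not made up. A row lasts 1/8 s, in which the tool goes at most 62.5 mm and 10.7 degrees, less where a joint would pass 70% of its speed; a pose out of reach is approached as far as the arm can. A call with a number of a shift or a turn outside -1 to 1 is refused whole. A call with a gripper value outside its range is refused whole. The fingers move at their own pace and stop on an object; FORCE is the grip in N (left out, the last holds). Time passes only in rows, so rows that do not move let the fingers close. It gives the time, the measured TCP pose, the force, the opening and the grip force at its end, in the units of the state.
- readout.observe(): the state, without advancing time (a new reading comes with each control period).
- vision.get_image(name): name is "scene" or "side" or "wrist"; returns a dict with "pixels" (384x512x3 uint8, blue, green, red), "z_map" (384x512 float32, m along the optical axis (not along the pixel's ray), 0 where there is no reading), "camera_matrix" (3x3 intrinsics, pixels), "k1" (the pictures are not rectified: a ray, as slopes to the right and down, at radius r is drawn at 1 + k1 r^2 times it, then the intrinsics apply), "position" and "rotation" of the camera in the world. Camera axes: x right, y up, looking along -z (the intrinsics and any distortion apply to the point x, -y, -z); pixel columns grow to the right and rows downward; lengths in m; the calibration is good to about 2 mm. A picture is of the moment at which its call begins.
- sign_off(): hands the job in; it is judged then, once.
The state is a dict: "clock": time; "joints": joint angles; "dq": joint speeds; "joint_efforts": joint torques, N m; "position": TCP position; "ee_rot": TCP orientation; "force": force on the tool from outside, world axes, zero at the start; "ft_torque": the same for the moment, N m; "width": opening from 0.0 (shut) to 1.0 (fully open); "gripper_force": force on a finger pad.
Only numpy, scipy, OpenCV 4.12 (cv2) and the standard library are available. Lean on these libraries where they do the work, as an engineer would, in place of code of your own. Each camera call takes 0.05 s, during which the arm holds its last target. There are 200 camera calls.

### The job

Stand the glass tumbler in the middle of the round cork coaster, keeping it upright on the way, and lay the wooden comb flat on the desk midway between the centres of the coaster and the grey basket, its length pointing straight ahead, square to the desk's front edge. Lay the black power bank flat on the middle of the blue notebook, lengthwise along it, and then set the yellow bike light, right way up, on the middle of the power bank. Leave the alarm clock, the mug and the cactus where they are.

Things in the scene. Friction and masses are not known exactly. Their poses are not given: they have to be found in the camera images.
- tumbler_mid (a point): empty straight-walled tumbler of greenish glass, open at the top, 62 mm across and 90 mm tall; starts standing upright on the desk, loose, about 0.2 kg. The point is its centre, 45 mm above its underside; z is its axis, up
- bank_mid (a point): black plastic power bank, a flat slab 100 x 62 x 18 mm (x, y, z), starts lying flat on the desk, loose, about 0.2 kg. The point is its centre, 9 mm above its underside; x along its length, z up
- light_mid (a point): yellow plastic bike light, a block 64 x 38 x 34 mm (x, y, z) with a round white lens on its -x end and a small dark button on its top; starts right way up on the desk, loose, about 0.11 kg. The point is its centre, 17 mm above its underside; x along its length, z up (the button faces up)
- comb_mid (a point): dark wooden comb 140 x 36 x 10 mm (x, y, z), starts lying flat on the desk, loose, about 0.03 kg. The point is its centre, 5 mm above its underside; x along its length (spine), teeth towards -y, z up
- coaster: round cork coaster, 92 mm across and 8 mm thick, fixed to the desk. Origin at the centre of its underside, at desk height; x points straight ahead away from the robot, square to the desk's front edge
- basket: grey plastic basket, open-topped, 110 x 140 x 55 mm (x, y, z) with a few small things inside, fixed to the desk, 0.31 to 0.33 m to the left or right of the coaster. Origin at the centre of its underside, at desk height
- notebook: blue hardcover notebook lying flat, 140 x 90 x 14 mm (x, y, z), fixed to the desk. Origin at the centre of its underside, at desk height; x along its length
- clock: bystander: white alarm clock with a black dial and an orange bar on top, 45 x 90 x 70 mm (x, y, z), loose. Origin at the centre of its underside
- mug: bystander: blue ceramic mug, 76 mm across and 85 mm tall, with a handle, loose. Origin at the centre of its underside
- cactus: bystander: green cactus in a terracotta pot, 68 mm across and 107 mm tall, loose. Origin at the centre of its underside
Things that resemble listed ones, but are neither listed nor needed, are in the scene too. Of the things that look like the part that bears bank_mid, take the one that is nearest to the robot's base at the start.

How it is judged:
At the end, for the whole second after the job is handed in: Tumbler upright on the coaster (12 mm off centre at most); comb flat on the desk midway between coaster and basket (15 mm), straight ahead (0.2 rad); power bank flat on the notebook (15 mm), lengthwise (0.2 rad); bike light right way up on the power bank (13 mm); all released, at rest (horizontal distance between tumbler_mid and coaster below 0.012 m and height (world z) of tumbler_mid between 0.048 and 0.058 m and angle between each of tumbler_mid, comb_mid, bank_mid, light_mid's own z axis and vertical below 0.08 rad and horizontal distance between comb_mid and coaster below 0.18 m and horizontal distance between comb_mid and basket below 0.18 m and x of comb_mid in the frame of coaster between -0.02 and 0.02 m and height (world z) of comb_mid below 0.009 m and angle between the x axis of comb_mid and the x axis of coaster, either way round below 0.2 rad and horizontal distance between bank_mid and notebook below 0.015 m and height (world z) of bank_mid between 0.019 and 0.027 m and angle between the x axis of bank_mid and the x axis of notebook, either way round below 0.2 rad and horizontal distance between light_mid and bank_mid below 0.013 m and height (world z) of light_mid between 0.044 and 0.054 m and linear speed of each of tumbler, bank, light, comb below 0.02 m/s); the robot touches nothing.
It fails at once if the tumbler is tipped over by more than 40 degrees (angle between tumbler_mid's own z axis and vertical above 0.7 rad).
It fails at once if the alarm clock is moved by more than 25 mm (distance of clock from where it was at the start of the episode above 0.025 m).
It fails at once if the mug is moved by more than 25 mm (distance of mug from where it was at the start of the episode above 0.025 m).
It fails at once if the cactus is moved by more than 25 mm (distance of cactus from where it was at the start of the episode above 0.025 m).
It also fails if it takes over 112 s, if anything falls off the work surface, if the arm or the gripper's body presses on something with over 40 N, if the wrist force passes 120 N, or if a joint passes its speed limit or range.

## Working session

There is one attempt and no reset: what is moved stays moved. The work goes in short steps, Python scripts to look and compute and a shell command to move; the robot and the scene stay as the last step left them, time stands still between calls to the robot, and variables do not carry over. Pictures are saved under pics/ and viewed, at most 14 in all, crops included, and the job is handed in when it is done.

```bash
mkdir -p pics; cat > h.py <<'E'
import numpy as np, cv2, pickle
def snap(name,tag):
    from cell import vision
    d=vision.get_image(name); pickle.dump(d,open(f'pics/{tag}.pkl','wb')); cv2.imwrite(f'pics/{tag}.png',d['pixels']); return d
def load(tag): return pickle.load(open(f'pics/{tag}.pkl','rb'))
def rays(d,uv):
    K=np.array(d['camera_matrix']);k=float(d['k1'])
    p=cv2.undistortPoints(np.array(uv,float).reshape(-1,1,2),K,np.array([k,0,0,0,0.])).reshape(-1,2)
    return np.c_[p[:,0],-p[:,1],-np.ones(len(p))]
def R(d):
    r=np.array(d['rotation'],float)
    return r if r.shape==(3,3) else cv2.Rodrigues(r)[0]
def onz(d,uv,z):
    w=rays(d,uv)@R(d).T; c=np.array(d['position'])
    return c+w*((z-c[2])/w[:,2])[:,None]
def cloud(d):
    h,w=d['z_map'].shape; u,v=np.meshgrid(np.arange(w),np.arange(h))
    r=rays(d,np.c_[u.ravel(),v.ravel()])*d['z_map'].reshape(-1,1)
    return (r@R(d).T+np.array(d['position'])).reshape(h,w,3)
E
python3 - <<'E'
from h import *
a=snap('scene','s0');b=snap('side','d0')
for d in(a,b): print(d['position'],d['rotation'],d['k1'],d['camera_matrix'])
for t in('s0','d0'):
    i=cv2.imread(f'pics/{t}.png'); cv2.imwrite(f'pics/{t}L.png',cv2.resize(i,(800,600),interpolation=cv2.INTER_CUBIC))
E
```

```text
[ 0.96420235 -0.6500414   1.03836785] [0.57082947 0.14605785 0.5293704 ] -0.019630433525080537 [[368.07182612   0.         258.16177552]
 [  0.         368.07182612 191.15305553]
 [  0.           0.           1.        ]]
[0.51722739 1.18571988 1.22845399] [ 0.06012554 -1.24352466 -2.82720511] -0.1569370523520527 [[484.79909844   0.         250.91010549]
 [  0.         484.79909844 200.53268991]
 [  0.           0.           1.        ]]
```

View pics/s0L.png

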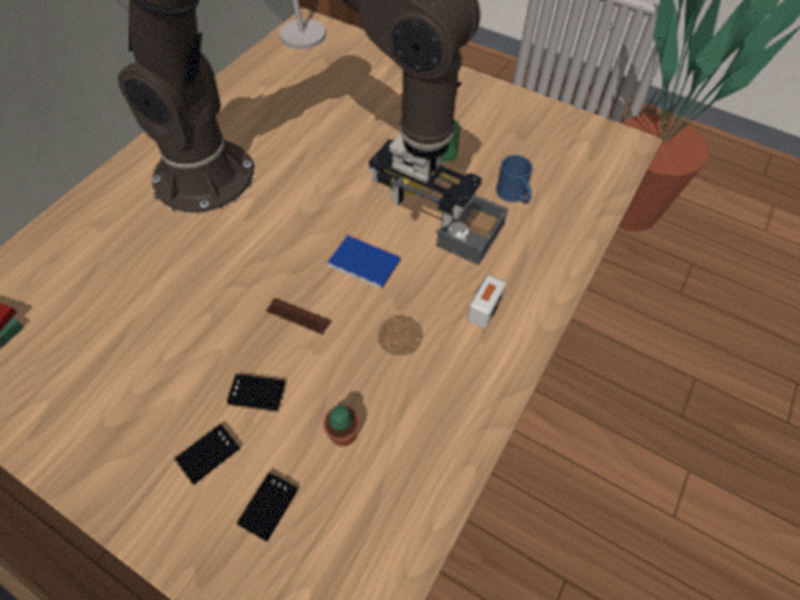

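View pics/d0L.png

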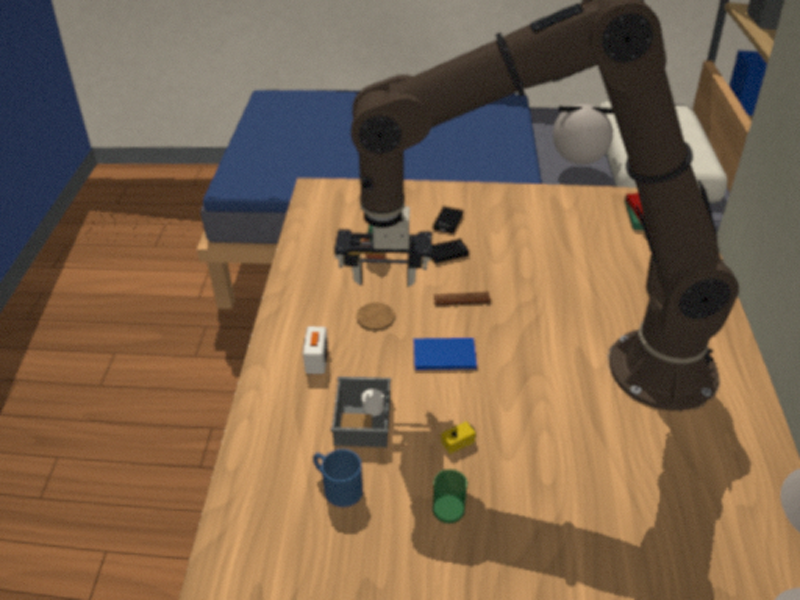

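Scene view (800-px scale): power-bank candidates are at (257,392), (207,453) and (268,506). Other objects: coaster (400,335), notebook (364,261), comb (298,316), cactus (341,424), clock (487,301), basket (472,230), mug (515,178). The side view shows the yellow light at (459,437) and the tumbler at (449,497). I'll measure them next and check which bank is nearest.

```bash
cat >> h.py <<'E'
def region(d,seed800,tol,ztop,win=60):
    """flood-fill from seed on colour, project pixels to plane ztop, minAreaRect -> centre, sides, angle of long side"""
    s=(int(seed800[0]*.64),int(seed800[1]*.64)); img=cv2.medianBlur(d['pixels'],3)
    m=np.zeros((386,514),np.uint8)
    cv2.floodFill(img.copy(),m,s,(0,0,0),(tol,)*3,(tol,)*3,4|cv2.FLOODFILL_MASK_ONLY|cv2.FLOODFILL_FIXED_RANGE|(255<<8))
    m=cv2.morphologyEx(m[1:-1,1:-1],cv2.MORPH_CLOSE,np.ones((5,5)))
    c=max(cv2.findContours(m,0,1)[0],key=cv2.contourArea).reshape(-1,2)
    p=onz(d,c,ztop)[:,:2]
    (cx,cy),(w,h),a=cv2.minAreaRect((p*1000).astype(np.float32))
    if w<h: w,h,a=h,w,a+90
    return np.round([cx,cy,w,h,(a+90)%180-90],1), m
E
python3 - <<'E'
from h import *
s=load('s0');e=load('d0')
for n,d,p,t,z in [('bankA',s,(262,396),35,.018),('bankB',s,(207,453),35,.018),('bankC',s,(266,508),35,.018),
 ('comb',s,(298,316),35,.01),('combD',e,(462,299),40,.01),('nb',s,(364,261),60,.014),('nbD',e,(445,353),60,.014),
 ('coaster',s,(400,335),40,.008),('coastD',e,(376,317),40,.008),('lightD',e,(465,434),60,.034)]:
    r,m=region(d,p,t,z); print(n,r,m.sum()//255)
for n,d,P in [('s',s,[(257,392),(298,316),(364,261),(400,335),(341,412),(488,290),(515,178),(472,250)]),('d',e,[(459,437),(449,480),(449,510),(376,317),(445,353),(462,299),(342,480),(316,340)])]:
    c=cloud(d)
    for u,v in P: print(n,u,v,np.round(c[int(v*.64),int(u*.64)],3))
# basket rim from cloud
for d in (s,e):
    c=cloud(d);q=c[(abs(c[...,2]-.055)<.006)]
    q=q[(q[:,0]>.5)&(q[:,0]<1)&(q[:,1]>0.05)&(q[:,1]<.4)]
    print('rim',len(q),q.min(0),q.max(0),np.median(q,0))
i=s['pixels'][215:350,105:200]; cv2.imwrite('pics/cropb.png',cv2.resize(i,None,fx=4,fy=4,interpolation=cv2.INTER_CUBIC))
x=e['pixels'][225:340,200:330]; cv2.imwrite('pics/cropd.png',cv2.resize(x,None,fx=5,fy=5,interpolation=cv2.INTER_CUBIC))
E
```

```text
bankA [ 496.7 -397.8   97.6   61.7   22.8] 614
bankB [ 497.6 -537.8   95.8   60.7   74.1] 714
bankC [ 648.  -553.8   97.    60.1  -85.8] 829
comb [ 458.7 -214.5  134.5   35.9    7.4] 373
combD [ 453.5 -202.6  134.1   46.     2.8] 283
nb [498.6 -22.3 138.8  86.5   4.1] 784
nbD [493.6  -8.6 135.6  93.2   2.8] 728
coaster [ 239.4   56.9 2086.3 1755.4   31.8] 48842
coastD [ 657.9 -128.9  109.5   93.6  -86.5] 433
lightD [455.1 248.   97.7  61.  -86.3] 199
s 257 392 [ 0.496 -0.396  0.017]
s 298 316 [ 0.455 -0.215  0.005]
s 364 261 [ 0.496 -0.024  0.009]
s 400 335 [ 0.664 -0.14   0.005]
s 341 412 [ 0.685 -0.373  0.107]
s 488 290 [0.78  0.012 0.07 ]
s 515 178 [0.695 0.32  0.083]
s 472 250 [0.698 0.109 0.039]
d 459 437 [0.464 0.238 0.032]
d 449 480 [0.482 0.36  0.055]
d 449 510 [0.481 0.42  0.047]
d 376 317 [ 0.659 -0.131  0.01 ]
d 445 353 [ 0.495 -0.019  0.01 ]
d 462 299 [ 0.455 -0.203  0.01 ]
d 342 480 [0.678 0.392 0.084]
d 316 340 [0.777 0.014 0.069]
rim 297 [0.50239183 0.05299875 0.04904532] [0.77257612 0.39593024 0.06078937] [0.68741553 0.24145794 0.05394027]
rim 437 [0.50180082 0.05047017 0.04901866] [0.80044665 0.39955754 0.06096476] [0.67696387 0.24445058 0.05403224]
```

View pics/cropb.png

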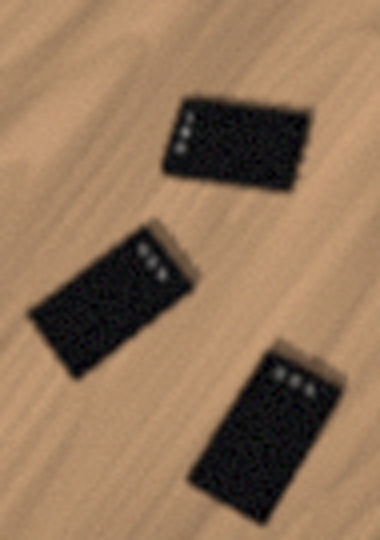

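View pics/cropd.png

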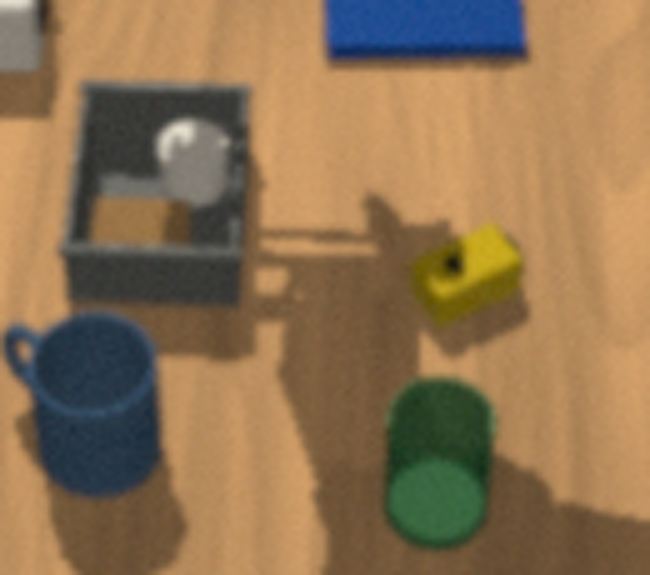

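The crop shows three identical banks, and the one at (257,392), world (0.497,-0.398), is closest to the base: 0.64 m, against 0.73 m and 0.85 m. That's my target. In the side crop the tumbler stands upright at (440,460) and the light has its button up at (453,262). The two cameras differ by about 1 cm on some items, so I'll refine.

```bash
python3 - <<'E'
from h import *
from cell import readout
o=readout.observe(); print({k:np.round(v,3).tolist() for k,v in o.items() if k in('position','ee_rot','width','force')}); print(np.round(cv2.Rodrigues(np.array(o['ee_rot']))[0],3))
boxes={'coaster':((.59,.73,-.22,-.06),.003,.013,.008),'comb':((.37,.55,-.26,-.16),.003,.013,.01),'nb':((.41,.59,-.09,.05),.008,.018,.014),'bankA':((.43,.57,-.46,-.34),.011,.024,.018),
'light':((.4,.53,.17,.31),.026,.042,.034),'tumbler':((.42,.56,.3,.46),.08,.098,.09),'clock':((.72,.84,-.05,.08),.062,.076,.07),'basket':((.59,.76,.07,.29),.048,.06,.055),'mug':((.6,.78,.26,.46),.078,.09,.085),'cactus':((.6,.78,-.45,-.3),.05,.11,.1)}
for t in('s0','d0'):
    d=load(t);c=cloud(d)
    for n,((a,b,e,f),z0,z1,z) in boxes.items():
        m=(c[...,0]>a)&(c[...,0]<b)&(c[...,1]>e)&(c[...,1]<f)&(c[...,2]>z0)&(c[...,2]<z1)
        if n in('coaster','comb','nb'): 
            px=d['pixels'].astype(int); m&= (px[...,0]>px[...,2]+40) if n=='nb' else (px.sum(2)<(250 if n=='comb' else 999))
        m=cv2.morphologyEx(m.astype(np.uint8),cv2.MORPH_OPEN,np.ones((2,2)))>0
        q=c[m]
        if len(q)<5: print(t,n,len(q)); continue
        uv=np.argwhere(m)[:,::-1]; p=onz(d,uv,z)[:,:2]*1000
        (cx,cy),(w,h),an=cv2.minAreaRect(p.astype(np.float32))
        if w<h:w,h,an=h,w,an+90
        print(t,n,len(q),np.round(q.mean(0)*1000),'rect',np.round([cx,cy,w,h,(an+90)%180-90]))
d=load('d0'); print(onz(d,[(288.2,307)],.09),onz(d,[(287.4,325.6)],0))
E
```

```text
{'position': [0.625, -0.0, 0.226], 'ee_rot': [-2.221, -2.221, 0.002], 'force': [0.724, -0.467, 0.952], 'width': 1.001}
[[ 0.     1.    -0.001]
 [ 1.    -0.    -0.   ]
 [-0.    -0.001 -1.   ]]
s0 coaster 552 [ 671. -146.   11.] rect [ 670. -143.   90.   89.    7.]
s0 comb 325 [ 463. -217.   14.] rect [ 463. -216.  136.   36.    7.]
s0 nb 760 [506. -27.  17.] rect [503. -24. 136.  86.   4.]
s0 bankA 642 [ 503. -401.   23.] rect [ 501. -400.  101.   63.   23.]
s0 light 27 [498. 192.  61.] rect [486. 214.  42.  12.   3.]
s0 tumbler 10 [493. 428.  70.] rect [502. 405.  20.   7. -27.]
s0 clock 244 [790.  -0.  69.] rect [790.   0.  86.  41. -85.]
s0 basket 187 [684. 164.  53.] rect [671. 172. 149. 112. -89.]
s0 mug 62 [688. 354.  74.] rect [688. 346.  78.  64. -46.]
s0 cactus 431 [ 693. -382.   74.] rect [ 700. -389.   62.   62.   79.]
d0 coaster 303 [ 658. -126.   11.] rect [ 658. -128.   88.   86.  -86.]
d0 comb 88 [ 455. -196.    6.] rect [ 449. -195.  130.   35.   15.]
d0 nb 611 [490.  -4.  18.] rect [490.  -8. 136.  90.   5.]
d0 bankA 223 [ 486. -385.   16.] rect [ 487. -380.  102.   72.   23.]
d0 light 205 [462. 239.  36.] rect [461. 237.  68.  41.  31.]
d0 tumbler 121 [478. 389.  79.] rect [479. 396.  64.  58. -87.]
d0 clock 142 [776.  15.  64.] rect [775.  22.  83.  38. -86.]
d0 basket 251 [662. 182.  46.] rect [658. 185. 147. 112. -87.]
d0 mug 121 [677. 365.  84.] rect [677. 365.  74.  73. -85.]
d0 cactus 28 [ 674. -197.  197.] rect [ 692. -331.   66.   23.  -85.]
[[0.47942447 0.38494747 0.09      ]] [[0.47802766 0.38835831 0.        ]]
```

```bash
python3 - <<'E'
from h import *
d=snap('wrist','w0'); print(d['position'],np.round(R(d),3),d['k1'],d['camera_matrix'][0]); 
E
```

```text
[0.62311078 0.06771414 0.38318145] [[ 1.    -0.     0.002]
 [-0.     0.968  0.252]
 [-0.002 -0.252  0.968]] 0.008487800415499713 [345.73427796   0.         253.15348292]
```

View pics/w0.png

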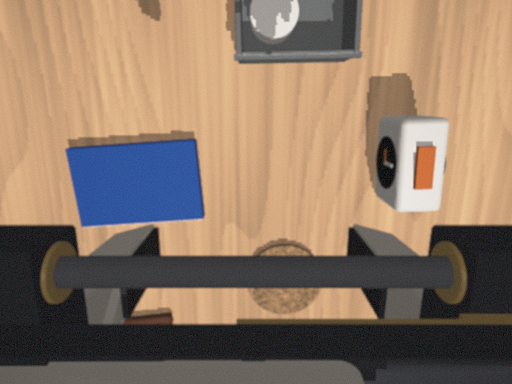

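The wrist view shows the notebook at corners (67,149),(195,139),(204,217),(83,227), the clock at (412,163), the coaster partly hidden at (284,280), and the basket's near wall at y≈57.

```bash
python3 - <<'E'
from h import *
d=load('w0'); print('nb',onz(d,[(67,149),(195,139),(204,217),(83,227)],.014).mean(0))
print('clock',onz(d,[(380,117),(447,117),(398,211),(441,211)],.07))
c=cloud(d);print(c[300,285],c[180,130],c[163,425],c[60,300]); print(onz(d,[(249,280),(320,280),(284,240),(284,313)],.008))
s=load('s0');e=load('d0')
# project the TCP region: depth points near gripper in both static cams
for x in(s,e):
    q=cloud(x).reshape(-1,3); q=q[(abs(q[:,0]-.625)<.13)&(abs(q[:,1])<.1)&(q[:,2]>.2)&(q[:,2]<.36)]
    for z in np.arange(.2,.36,.02):
        r=q[abs(q[:,2]-z)<.01]; print(round(z,2),len(r),np.round(np.r_[r.min(0)[:2],r.max(0)[:2]],3) if len(r) else '')
E
```

```text
nb [ 0.4954965 -0.0186102  0.014    ]
clock [[ 0.73467477  0.05542788  0.07      ]
 [ 0.79358277  0.05531534  0.07      ]
 [ 0.75971143 -0.03159034  0.07      ]
 [ 0.80020801 -0.03156292  0.07      ]]
[ 0.66127446 -0.16525524  0.00742178] [ 0.48775319 -0.01406099  0.01348455] [0.78037423 0.01400635 0.0681153 ] [0.66857658 0.10831444 0.02079186]
[[ 0.61744032 -0.13801638  0.008     ]
 [ 0.7025442  -0.1379276   0.008     ]
 [ 0.65828721 -0.08661681  0.008     ]
 [ 0.66038759 -0.18285679  0.008     ]]
0.2 0 
0.22 9 [ 0.569 -0.012  0.675  0.007]
0.24 66 [ 0.563 -0.014  0.69   0.007]
0.26 63 [ 0.563 -0.015  0.692  0.012]
0.28 21 [ 0.566 -0.014  0.58   0.01 ]
0.3 233 [ 0.54  -0.04   0.714  0.03 ]
0.32 381 [ 0.533 -0.041  0.722  0.031]
0.34 752 [ 0.531 -0.04   0.723  0.037]
0.2 0 
0.22 5 [0.574 0.008 0.674 0.013]
0.24 54 [ 0.562 -0.007  0.686  0.017]
0.26 62 [ 0.562 -0.005  0.689  0.018]
0.28 15 [ 0.562 -0.002  0.688  0.015]
0.3 191 [ 0.54  -0.028  0.711  0.044]
0.32 306 [ 0.531 -0.029  0.719  0.042]
0.34 547 [ 0.531 -0.038  0.72   0.042]
```

```bash
cat >> h.py <<'E'
def todo(x,y,z=None,yaw=None):
    """units along present tool axes to reach target; yaw = world angle (deg) of tool y"""
    from cell import readout
    o=readout.observe(); p=np.array(o['position']); M=cv2.Rodrigues(np.array(o['ee_rot']))[0]
    now=np.degrees(np.arctan2(M[1,1],M[0,1])); t=np.array([x,y,p[2] if z is None else z])
    s=M.T@(t-p)/.04
    tu=0 if yaw is None else -((yaw-now+90)%180-90)/4
    print('t',round(o['clock'],2),'pos',np.round(p,4),'yaw',round(now,1),'shift units',np.round(s,2),'turn',round(tu,2),'w',round(o['width'],3),'gf',round(o['gripper_force'],1))
E
python3 -m creep '[[-1,-0.33,0,0,1],[-1,-0.33,0,0,1],[-1,-0.33,0,0,1],[-1,-0.33,0,0,1],[-1,-0.33,0,0,1],[-1,-0.33,0,0,1],[-1,-0.33,0,0,1],[-1,-0.33,0,0,1],[-1,-0.33,0,0,1],[-0.75,-0.3,0,0,1]]'
python3 -m creep '[[0,0,0,1,1],[0,0,0,1,1],[0,0,0,1,1],[0,0,0,1,1],[0,0,0,1,1],[0,0,0,1,1],[0,0,0,1,1],[0,0,0,1,1],[0,0,0,1,1],[0,0,0,1,1],[0,0,0,1,1],[0,0,0,1,1]]'
python3 -m creep '[[0,0,0,1,1],[0,0,0,1,1],[0,0,0,1,1],[0,0,0,1,1],[0,0,0,0.75,1],[0,0,0,0,1]]'
python3 - <<'E'
from h import *
todo(.494,-.39,None,-67)
d=snap('wrist','w1'); c=cloud(d)
m=(c[...,2]>.012)&(c[...,2]<.024)&(d['pixels'].sum(2)<150)
E
```

```text
clock: 1.4
position: [0.4931, -0.3919, 0.2264]
ee_rot: [-2.223, -2.22, 0.001]
force: [-0.6, 1.0, -0.1]
width: 1.0
gripper_force: 0.0
clock: 2.9
position: [0.494, -0.3898, 0.2264]
ee_rot: [-2.934, -1.122, 0.001]
force: [0.0, 0.2, 0.5]
width: 1.001
gripper_force: 0.0
clock: 3.65
position: [0.4941, -0.3898, 0.2264]
ee_rot: [-3.078, -0.627, 0.001]
force: [0.1, -0.0, 0.1]
width: 0.999
gripper_force: 0.0
t 3.65 pos [ 0.4941 -0.3898  0.2264] yaw -67.0 shift units [-0.  0. -0.] turn 0.01 w 0.999 gf 0.0
```

View pics/w1.png

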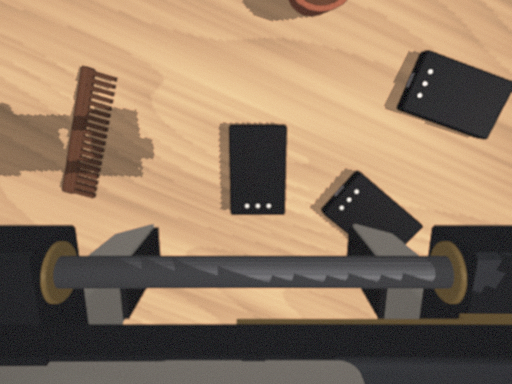

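The target bank has corners (230,125),(286,124),(285,213),(231,214). The comb's corners are about (84,66),(117,76),(95,197),(63,190).

```bash
python3 - <<'E'
from h import *
d=load('w1')
p=onz(d,[(230,125),(286,124),(285,213),(231,214)],.018)[:,:2]; v=p[0]-p[3];print(p.mean(0),np.degrees(np.arctan2(v[1],v[0])),np.linalg.norm(v),np.linalg.norm(p[1]-p[0]))
q=onz(d,[(84,66),(117,76),(95,197),(63,190)],.01)[:,:2]; v=q[0]-q[3];print('comb',q.mean(0),np.degrees(np.arctan2(v[1],v[0])),np.linalg.norm(v),np.linalg.norm(q[1]-q[0]))
m=p.mean(0); todo(m[0],m[1],.004)
E
```

```text
[ 0.49148534 -0.39527843] 22.689034071017026 0.09718197499037191 0.0581791057316241
comb [ 0.45498022 -0.21496879] 6.0932840692176296 0.13596016462972188 0.03388314224097498
t 3.7 pos [ 0.4941 -0.3899  0.2265] yaw -66.9 shift units [-0.11  0.1   5.56] turn 0 w 0.999 gf 0.0
```

```bash

python3 -m creep '[[-0.11,0.1,1,0,1],[0,0,1,0,1],[0,0,1,0,1],[0,0,1,0,1],[0,0,0.8,0,1],[0,0,0.4,0,1],[0,0,0.32,0,1],[0,0,0,0,1],[0,0,0,0,0],[0,0,0,0,0],[0,0,0,0,0],[0,0,0,0,0]]' 20
python3 -m creep '[[0,0,0,0,0],[0,0,0,0,0],[0,0,0,0,0],[0,0,0,0,0],[0,0,-0.3,0,0],[0,0,-0.7,0,0],[0,0,-1,0,0],[0,0,-1,0,0],[0,0,0,0,0]]'
python3 - <<'E'
from h import *
todo(.4955,-.0186,None,-87)
E
```

```text
clock: 5.2
position: [0.4919, -0.3956, 0.0064]
ee_rot: [3.078, 0.626, 0.001]
force: [0.5, 1.7, 3.8]
width: 0.672
gripper_force: 20.0
clock: 6.32
position: [0.4932, -0.3969, 0.1296]
ee_rot: [3.074, 0.625, 0.007]
force: [1.0, -0.6, -2.1]
width: 0.672
gripper_force: 20.0
t 6.33 pos [ 0.4932 -0.3969  0.1296] yaw -67.0 shift units [ 3.75 -8.68 -0.03] turn 5.0 w 0.672 gf 20.0
```

```bash

python3 -m creep '[[0.42,-0.97,0,0,0],[0.42,-0.97,0,0,0],[0.42,-0.97,0,0,0],[0.42,-0.97,0,0,0],[0.42,-0.97,0,0,0],[0.42,-0.97,0,0,0],[0.42,-0.97,0,0,0],[0.42,-0.97,0,0,0],[0.39,-0.92,0,0,0],[0,0,0,0.75,0],[0,0,0,1,0],[0,0,0,1,0]]'
python3 -m creep '[[0,0,0,1,0],[0,0,0,1,0],[0,0,0,0,0],[0,0,0,0,0]]'
python3 - <<'E'
from h import *
d=load('w0'); p=onz(d,[(67,149),(195,139),(204,217),(83,227)],.014)[:,:2]
for v in (p[1]-p[0],p[2]-p[3]): print(np.degrees(np.arctan2(v[1],v[0])),np.linalg.norm(v))
todo(.4955,-.0186,.0225,-86)
E
```

```text
clock: 7.82
position: [0.4932, -0.0171, 0.1252]
ee_rot: [3.125, 0.325, -0.003]
force: [0.7, -0.1, -1.9]
width: 0.673
gripper_force: 20.0
clock: 8.32
position: [0.4938, -0.0172, 0.1256]
ee_rot: [3.139, 0.112, -0.001]
force: [-0.0, 0.1, -2.2]
width: 0.67
gripper_force: 20.0
4.467927569537109 0.13728756862314828
4.950383683218777 0.13772939640192386
t 8.32 pos [ 0.4938 -0.0172  0.1256] yaw -85.9 shift units [0.04 0.04 2.58] turn 0.02 w 0.67 gf 20.0
```

```bash

python3 -m creep '[[0.04,0.04,0.8,0,0],[0,0,0.8,0,0],[0,0,0.5,0,0],[0,0,0.3,0,0],[0,0,0.22,0,0],[0,0,0,0,0],[0,0,0,0,0]]'
python3 -m creep '[[0,0,0,0,0.8],[0,0,0,0,0.8],[0,0,0,0,0.8],[0,0,0,0,0.8],[0,0,-0.5,0,0.8],[0,0,-1,0,1],[0,0,-1,0,1],[0,0,-1,0,1],[0,0,-1,0,1],[0,0,-0.5,0,1],[0,0,0,0,1]]'
python3 - <<'E'
from h import *
d=snap('wrist','w2'); todo(.458,.242,None,None)
E
```

```text
clock: 9.2
position: [0.4962, -0.0187, 0.0216]
ee_rot: [-3.14, -0.11, -0.001]
force: [-0.2, 0.5, -2.5]
width: 0.674
gripper_force: 20.0
clock: 10.58
position: [0.4967, -0.0187, 0.2224]
ee_rot: [-3.139, -0.11, -0.005]
force: [0.7, -0.5, 1.2]
width: 0.997
gripper_force: 0.0
t 10.62 pos [ 0.4959 -0.0186  0.2212] yaw -86.0 shift units [-0.49 -6.56  0.  ] turn 0 w 0.998 gf 0.0
```

View pics/w2.png

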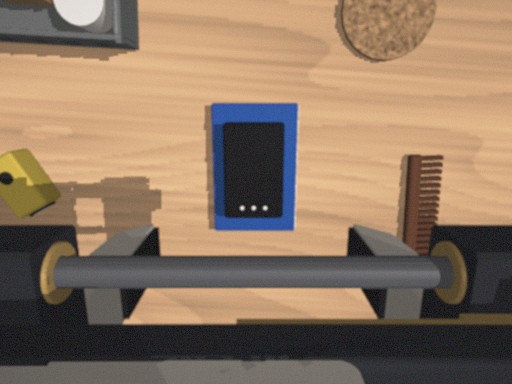

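The bank, with corners (223,122)–(283,217), lies centred on the notebook, corners (212,103)–(295,230). The light is at (27,183), partly out of view.

```bash
python3 - <<'E'
from h import *
d=load('w2'); print(onz(d,[(223,122),(284,122),(283,217),(223,217)],.032).mean(0),onz(d,[(212,103),(297,103),(295,230),(215,230)],.014).mean(0))
E
python3 -m creep '[[-0.1,-1,0,0,1],[-0.1,-1,0,0,1],[-0.1,-1,0,0,1],[-0.1,-1,0,0,1],[-0.1,-1,0,0,1],[0,-1,0,0,1],[0,-0.5,0,0,1],[0,0,0,0,1]]'
python3 - <<'E'
from h import *
d=snap('wrist','w3'); todo(.458,.242,None,None)
E
```

```text
[ 0.49528334 -0.01819909  0.032     ] [ 0.49377893 -0.0199106   0.014     ]
clock: 11.62
position: [0.4573, 0.2398, 0.2201]
ee_rot: [3.138, 0.113, -0.002]
force: [1.1, 0.1, -0.4]
width: 1.002
gripper_force: 0.0
t 11.68 pos [0.4576 0.2383 0.2203] yaw -86.0 shift units [ 0.02 -0.09 -0.  ] turn 0 w 1.002 gf 0.0
```

View pics/w3.png

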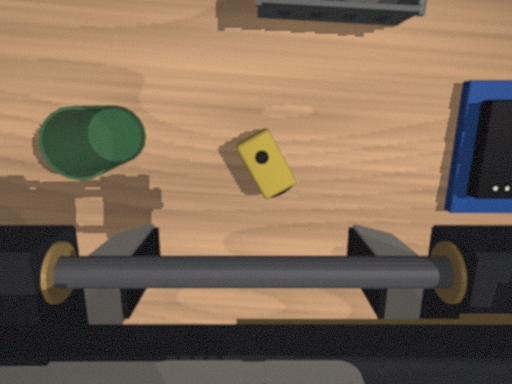

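The light's top corners are (238,146),(265,129),(294,181),(270,196). The tumbler's rim is centred near (78,143) and its base near (116,134).

```bash
python3 - <<'E'
from h import *
d=load('w3')
p=onz(d,[(238,146),(265,129),(294,181),(269,197)],.034)[:,:2]; print(p)
for v in (p[3]-p[0],p[2]-p[1]): print(np.degrees(np.arctan2(v[1],v[0])),np.linalg.norm(v))
print(onz(d,[(78,143)],.09),onz(d,[(116,134)],.003))
m=p.mean(0); todo(m[0],m[1],.010,np.degrees(np.arctan2(v[1],v[0]))+90)
print(m)
E
```

```text
[[0.48007353 0.25681713]
 [0.49853449 0.23146608]
 [0.44866733 0.19786831]
 [0.43002847 0.2218238 ]]
-145.0373572234454 0.061065876523698256
-146.0300675430505 0.06012939313678921
[[0.48008502 0.38673328 0.09      ]] [[0.47956454 0.38878002 0.003     ]]
t 11.68 pos [0.4576 0.2383 0.2203] yaw -86.0 shift units [0.15 0.29 5.26] turn -7.49 w 1.002 gf 0.0
[0.46432596 0.22699383]
```

```bash

python3 -m creep '[[0.15,0.29,0,0,1],[0,0,0,-1,1],[0,0,0,-1,1],[0,0,0,-1,1],[0,0,0,-1,1],[0,0,0,-1,1],[0,0,0,-1,1],[0,0,0,-1,1],[0,0,0,-0.5,1],[0,0,1,0,1],[0,0,1,0,1],[0,0,1,0,1]]'
python3 -m creep '[[0,0,1,0,1],[0,0,0.7,0,1],[0,0,0.4,0,1],[0,0,0.15,0,1],[0,0,0,0,1],[0,0,0,0,0],[0,0,0,0,0],[0,0,0,0,0],[0,0,0,0,0],[0,0,0,0,0],[0,0,0,0,0],[0,0,0,0,0]]' 15
python3 -m creep '[[0,0,0,0,0],[0,0,0,0,0],[0,0,-0.3,0,0],[0,0,-0.7,0,0],[0,0,-1,0,0],[0,0,-1,0,0],[0,0,0,0,0]]'
python3 - <<'E'
from h import *
todo(.4953,-.0182,None,-86)
E
```

```text
clock: 13.18
position: [0.4652, 0.2269, 0.1003]
ee_rot: [3.005, 0.915, 0.002]
force: [0.6, 0.2, 0.2]
width: 0.996
gripper_force: 0.0
clock: 14.68
position: [0.4646, 0.2281, 0.0111]
ee_rot: [3.004, 0.918, 0.0]
force: [0.6, -0.0, 0.4]
width: 0.415
gripper_force: 15.0
clock: 15.55
position: [0.4664, 0.2291, 0.1346]
ee_rot: [-3.003, -0.918, -0.009]
force: [-0.1, 0.3, -1.0]
width: 0.413
gripper_force: 15.0
t 15.55 pos [0.4664 0.2291 0.1346] yaw -56.0 shift units [-2.86  5.53 -0.02] turn 7.5 w 0.413 gf 15.0
```

```bash

python3 -m creep '[[-0.47,0.92,0,0,0],[-0.47,0.92,0,0,0],[-0.48,0.92,0,0,0],[-0.48,0.92,0,0,0],[-0.48,0.92,0,0,0],[-0.48,0.93,0,0,0],[0,0,0,1,0],[0,0,0,1,0],[0,0,0,1,0],[0,0,0,1,0],[0,0,0,1,0],[0,0,0,1,0]]'
python3 -m creep '[[0,0,0,1,0],[0,0,0,0.5,0],[0,0,0,0,0],[0,0,0,0,0]]'
python3 - <<'E'
from h import *
todo(.4953,-.0182,.0435,-86)
E
```

```text
clock: 17.05
position: [0.4927, -0.0192, 0.1305]
ee_rot: [3.13, 0.27, -0.002]
force: [-0.3, 0.1, -1.6]
width: 0.413
gripper_force: 15.0
clock: 17.55
position: [0.4933, -0.0192, 0.131]
ee_rot: [3.14, 0.111, -0.0]
force: [-0.9, 0.5, -2.0]
width: 0.418
gripper_force: 15.0
t 17.55 pos [ 0.4933 -0.0192  0.131 ] yaw -85.9 shift units [ 0.05 -0.02  2.19] turn 0.01 w 0.418 gf 15.0
```

```bash

python3 -m creep '[[0.05,-0.02,0.8,0,0],[0,0,0.6,0,0],[0,0,0.4,0,0],[0,0,0.25,0,0],[0,0,0.13,0,0],[0,0,0,0,0],[0,0,0,0,0]]'
python3 -m creep '[[0,0,0,0,0.6],[0,0,0,0,0.6],[0,0,0,0,0.6],[0,0,0,0,0.6],[0,0,-0.5,0,0.6],[0,0,-1,0,1],[0,0,-1,0,1],[0,0,-1,0,1],[0,0,-1,0,1],[0,0,0,0,1]]'
python3 - <<'E'
from h import *
d=snap('wrist','w4'); todo(.455,-.215,None,-84)
E
```

```text
clock: 18.42
position: [0.4958, -0.0183, 0.0444]
ee_rot: [-3.14, -0.109, -0.001]
force: [-1.2, -0.4, -1.4]
width: 0.411
gripper_force: 15.0
clock: 19.68
position: [0.4971, -0.0184, 0.2267]
ee_rot: [-3.139, -0.109, -0.009]
force: [-0.2, 0.3, 0.1]
width: 0.997
gripper_force: 0.0
t 19.73 pos [ 0.496  -0.0182  0.225 ] yaw -86.0 shift units [-1.37  4.84 -0.01] turn -0.5 w 1.0 gf 0.0
```

View pics/w4.png

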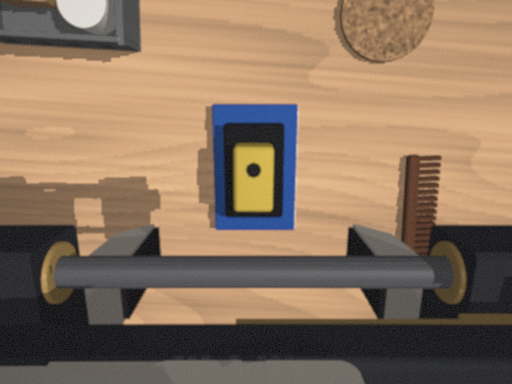

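The light's top face spans (234,143)–(273,212), on the bank. I'll verify the offset, then go to the comb.

```bash
python3 - <<'E'
from h import *
d=load('w4'); print(onz(d,[(234,143),(273,143),(273,212),(235,213)],.066).mean(0)); print(onz(d,[(224,123),(284,123),(283,216),(224,216)],.032).mean(0))
E
python3 -m creep '[[-0.28,0.97,0,0,1],[-0.28,0.97,0,0,1],[-0.27,0.97,0,0,1],[-0.27,0.97,0,0,1],[-0.27,0.96,0,0,1],[0,0,0,-0.5,1],[0,0,0,0,1],[0,0,0,0,1]]'
python3 - <<'E'
from h import *
d=snap('wrist','w5'); todo(.455,-.215,None,-84)
E
```

```text
[ 0.49473586 -0.01847619  0.066     ]
[ 0.49549947 -0.01840406  0.032     ]
clock: 20.72
position: [0.4543, -0.2139, 0.2234]
ee_rot: [-3.136, -0.167, 0.001]
force: [0.6, 0.0, -0.5]
width: 0.998
gripper_force: 0.0
t 20.77 pos [ 0.4544 -0.214   0.2236] yaw -83.9 shift units [ 0.01  0.03 -0.  ] turn 0.02 w 0.996 gf 0.0
```

View pics/w5.png

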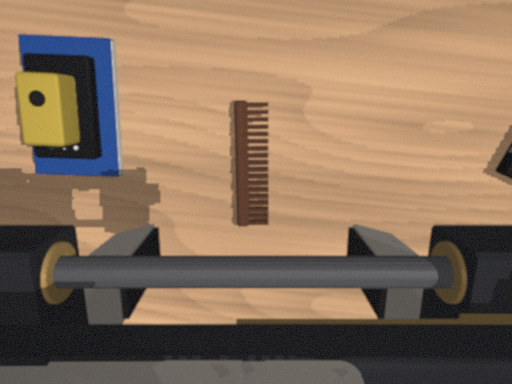

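The comb spans (232,100)–(268,225), square with the gripper.

```bash
python3 - <<'E'
from h import *
d=load('w5'); p=onz(d,[(232,100),(268,102),(268,225),(237,225)],.01); m=p.mean(0); v=p[0]-p[3]; print(m,np.degrees(np.arctan2(v[1],v[0]))); todo(m[0],m[1],.004)
E
```

```text
[ 0.45327074 -0.21120443  0.01      ] 7.545159419970391
t 20.77 pos [ 0.4544 -0.214   0.2236] yaw -83.9 shift units [-0.02 -0.07  5.49] turn 0 w 0.996 gf 0.0
```

```bash

python3 -m creep '[[-0.02,-0.07,1,0,1],[0,0,1,0,1],[0,0,1,0,1],[0,0,1,0,1],[0,0,0.8,0,1],[0,0,0.4,0,1],[0,0,0.28,0,1],[0,0,0,0,1],[0,0,0,0,0],[0,0,0,0,0],[0,0,0,0,0],[0,0,0,0,0]]' 12
python3 -m creep '[[0,0,0,0,0],[0,0,0,0,0],[0,0,0,0,0],[0,0,0,0,0],[0,0,-0.3,0,0],[0,0,-0.7,0,0],[0,0,-1,0,0],[0,0,-1,0,0],[0,0,0,0,0]]'
python3 - <<'E'
from h import *
todo(.662,.021,None,-90)
E
```

```text
clock: 22.28
position: [0.4532, -0.2126, 0.0049]
ee_rot: [3.137, 0.164, 0.001]
force: [-0.1, 0.7, -0.4]
width: 0.61
gripper_force: 0.0
clock: 23.4
position: [0.4549, -0.2134, 0.1279]
ee_rot: [3.136, 0.164, 0.009]
force: [0.2, -0.0, -0.1]
width: 0.391
gripper_force: 12.0
t 23.4 pos [ 0.4549 -0.2134  0.1279] yaw -84.0 shift units [ 5.76 -5.29  0.02] turn 1.5 w 0.391 gf 12.0
```

```bash

python3 -m creep '[[0.96,-0.88,0,0,0],[0.96,-0.88,0,0,0],[0.96,-0.88,0,0,0],[0.96,-0.88,0,0,0],[0.96,-0.88,0,0,0],[0.95,-0.88,0,0,0],[0,0,0,1,0],[0,0,0,0.5,0],[0,0,0,0,0],[0,0,0,0,0]]'
python3 - <<'E'
from h import *
todo(.661,.0213,.0055,-90)
E
```

```text
clock: 24.65
position: [0.6594, 0.0207, 0.1248]
ee_rot: [3.141, -0.001, -0.0]
force: [0.2, 0.8, -0.3]
width: 0.39
gripper_force: 12.0
t 24.65 pos [0.6594 0.0207 0.1248] yaw -90.0 shift units [ 0.04 -0.02  2.98] turn -0.01 w 0.39 gf 12.0
```

```bash

python3 -m creep '[[0.04,-0.02,1,0,0],[0,0,0.9,0,0],[0,0,0.5,0,0],[0,0,0.3,0,0],[0,0,0.2,0,0],[0,0,0.06,0,0],[0,0,0,0,0],[0,0,0,0,0]]'
python3 -m creep '[[0,0,0,0,0.55],[0,0,0,0,0.55],[0,0,0,0,0.55],[0,0,0,0,0.55],[0,0,-0.5,0,0.55],[0,0,-1,0,1],[0,0,-1,0,1],[0,0,-1,0,1],[0,0,-1,0,1],[0,0,-1,0,1],[0,0,0,0,1]]'
python3 - <<'E'
from h import *
d=snap('wrist','w6'); todo(.48,.3875,None,None)
E
```

```text
clock: 25.65
position: [0.6618, 0.0224, 0.007]
ee_rot: [-3.141, 0.0, -0.002]
force: [-0.4, 0.4, -0.7]
width: 0.389
gripper_force: 12.0
clock: 27.02
position: [0.6633, 0.0216, 0.2315]
ee_rot: [-3.141, 0.001, -0.012]
force: [0.1, 0.5, -1.7]
width: 0.999
gripper_force: 0.0
t 27.07 pos [0.6622 0.022  0.2291] yaw -90.0 shift units [-4.56 -9.14 -0.01] turn 0 w 1.001 gf 0.0
```

View pics/w6.png

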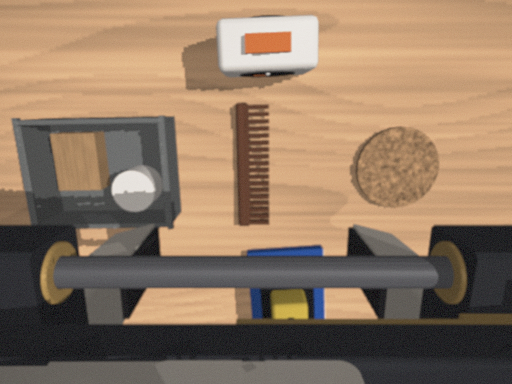

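The comb spans (236,103)–(269,225), straight, and the coaster spans (356,126)–(439,207), centre (397.5,166.5).

```bash
python3 - <<'E'
from h import *
d=load('w6'); p=onz(d,[(236,103),(269,105),(269,224),(239,225)],.01); v=p[0]-p[3]; print('comb',p.mean(0),np.degrees(np.arctan2(v[1],v[0])))
hsv=cv2.cvtColor(d['pixels'],cv2.COLOR_BGR2HSV); 
t=np.linspace(0,6.28,40,endpoint=False); e=onz(d,np.c_[397.5+41.5*np.cos(t),166.5+40.5*np.sin(t)],.008); print('coaster',e.mean(0),np.ptp(e,axis=0))
print('basket base/rim',onz(d,[(14,121),(174,117),(180,227),(33,227)],.055))
E
python3 -m creep '[[-0.46,-0.91,0,0,1],[-0.46,-0.91,0,0,1],[-0.46,-0.91,0,0,1],[-0.46,-0.91,0,0,1],[-0.46,-0.91,0,0,1],[-0.46,-0.91,0,0,1],[-0.46,-0.91,0,0,1],[-0.46,-0.91,0,0,1],[-0.46,-0.91,0,0,1],[-0.46,-0.91,0,0,1],[0,0,0,0,1],[0,0,0,0,1]]'
python3 - <<'E'
from h import *
d=snap('wrist','w7'); todo(.48,.3875,.05,None)
E
```

```text
comb [0.6616854  0.02208997 0.01      ] 0.7041968669863107
coaster [ 0.66095772 -0.13847188  0.008     ] [9.13427962e-02 9.24327607e-02 5.55111512e-17]
basket base/rim [[0.713461   0.24796193 0.055     ]
 [0.71727925 0.09684393 0.055     ]
 [0.6073607  0.09701663 0.055     ]
 [0.60750774 0.2468256  0.055     ]]
clock: 28.58
position: [0.4773, 0.3854, 0.2258]
ee_rot: [3.14, -0.001, -0.001]
force: [-0.3, -1.1, -0.1]
width: 1.001
gripper_force: 0.0
t 28.62 pos [0.4778 0.3849 0.226 ] yaw -90.1 shift units [ 0.06 -0.07  4.4 ] turn 0 w 1.001 gf 0.0
```

View pics/w7.png

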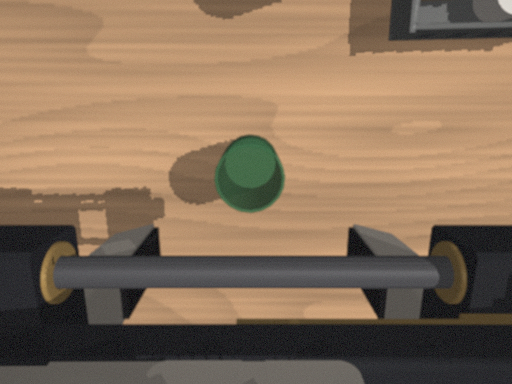

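The tumbler's rim is centred at about (250.5,177) and its base at (250,161).

```bash
python3 - <<'E'
from h import *
d=load('w7'); a=onz(d,[(250.5,177)],.09)[0];b=onz(d,[(250,161)],.003)[0]; print(a,b); m=(a+b)/2; todo(m[0],m[1],.045)
E
```

```text
[0.48080483 0.38783815 0.09      ] [0.48032823 0.38900707 0.003     ]
t 28.62 pos [0.4778 0.3849 0.226 ] yaw -90.1 shift units [ 0.07 -0.09  4.53] turn 0 w 1.001 gf 0.0
```

```bash

python3 -m creep '[[0.07,-0.09,0.6,0,1],[0,0,1,0,1],[0,0,1,0,1],[0,0,0.8,0,1],[0,0,0.6,0,1],[0,0,0.4,0,1],[0,0,0.13,0,1],[0,0,0,0,1],[0,0,0,0,0.6],[0,0,0,0,0.6],[0,0,0,0,0.6],[0,0,0,0,0.6]]' 20
python3 -m creep '[[0,0,0,0,0],[0,0,0,0,0],[0,0,0,0,0],[0,0,0,0,0],[0,0,-0.2,0,0],[0,0,-0.4,0,0],[0,0,-0.8,0,0],[0,0,-0.8,0,0],[0,0,-0.3,0,0],[0,0,0,0,0]]'
python3 - <<'E'
from h import *
todo(.661,-.138,None,-90)
E
```

```text
clock: 30.12
position: [0.4802, 0.3899, 0.0454]
ee_rot: [-3.142, 0.0, -0.0]
force: [-0.6, -0.9, 2.8]
width: 0.663
gripper_force: 19.9
clock: 31.38
position: [0.4804, 0.3903, 0.1458]
ee_rot: [-3.14, -0.0, -0.001]
force: [-0.2, 1.1, -2.5]
width: 0.661
gripper_force: 19.9
t 31.38 pos [0.4804 0.3903 0.1458] yaw -90.0 shift units [ 4.510e+00  1.321e+01 -1.000e-02] turn 0.0 w 0.661 gf 19.9
```

```bash

python3 -m creep '[[0.1,0.3,0,0,0],[0.2,0.6,0,0,0],[0.3,0.88,0,0,0],[0.3,0.88,0,0,0],[0.3,0.88,0,0,0],[0.3,0.88,0,0,0],[0.3,0.88,0,0,0],[0.3,0.88,0,0,0],[0.3,0.88,0,0,0],[0.3,0.88,0,0,0],[0.3,0.88,0,0,0],[0.3,0.88,0,0,0]]'
python3 -m creep '[[0.3,0.88,0,0,0],[0.3,0.88,0,0,0],[0.3,0.88,0,0,0],[0.26,0.75,0,0,0],[0.25,0.5,0,0,0],[0.1,0.35,0,0,0],[0,0,0,0,0],[0,0,0,0,0],[0,0,0,0,0]]'
python3 - <<'E'
from h import *
todo(.6605,-.1375,.0545,-90)
E
```

```text
clock: 32.88
position: [0.6114, -0.0004, 0.1438]
ee_rot: [3.141, -0.002, -0.004]
force: [0.6, 1.4, -2.9]
width: 0.658
gripper_force: 19.9
clock: 34.0
position: [0.6725, -0.1662, 0.1451]
ee_rot: [-3.141, -0.002, 0.0]
force: [0.5, 0.6, -2.5]
width: 0.661
gripper_force: 19.9
t 34.0 pos [ 0.6725 -0.1662  0.1451] yaw -89.9 shift units [-0.3  -0.72  2.27] turn 0.02 w 0.661 gf 19.9
```

```bash

python3 -m creep '[[-0.15,-0.36,0,0,0],[-0.15,-0.36,0,0,0],[0,0,0.5,0,0],[0,0,0.8,0,0],[0,0,0.5,0,0],[0,0,0.2,0,0],[0,0,0.1,0,0],[0,0,0,0,0],[0,0,0,0,0]]'
python3 - <<'E'
from h import *
todo(.6605,-.1375,.0535,-90)
E
```

```text
clock: 35.12
position: [0.6611, -0.1391, 0.062]
ee_rot: [3.141, -0.0, 0.002]
force: [-0.4, -0.2, -3.1]
width: 0.659
gripper_force: 19.9
t 35.12 pos [ 0.6611 -0.1391  0.062 ] yaw -90.0 shift units [-0.02 -0.04  0.21] turn -0.0 w 0.659 gf 19.9
```

```bash

python3 -m creep '[[-0.02,-0.03,0.1,0,0],[0,0,0.08,0,0],[0,0,0.04,0,0],[0,0,0,0,0],[0,0,0,0,0]]'
python3 -m creep '[[0,0,0,0,0.75],[0,0,0,0,0.75],[0,0,0,0,0.85],[0,0,0,0,0.9],[0,0,0,0,0.9],[0,0,-0.4,0,0.9],[0,0,-0.8,0,0.9],[0,0,-1,0,1],[0,0,-1,0,1],[0,0,-1,0,1],[0,0,-0.4,0,1],[0,0,0,0,1]]'
python3 - <<'E'
from h import *
d=snap('wrist','w8');s=snap('scene','s8')
a=d['pixels']; b=cv2.resize(s['pixels'][120:300,150:350],(426,384),interpolation=cv2.INTER_CUBIC)
cv2.imwrite('pics/f.png',cv2.resize(np.hstack([a,b]),(800,327)))
E
```

```text
clock: 35.75
position: [0.6598, -0.1374, 0.0534]
ee_rot: [-3.141, -0.0, -0.001]
force: [-4.3, 2.4, 9.4]
width: 0.66
gripper_force: 20.0
clock: 37.25
position: [0.6602, -0.1379, 0.2377]
ee_rot: [3.141, -0.0, 0.004]
force: [0.4, 0.1, 0.5]
width: 0.997
gripper_force: 0.0
```

View pics/f.png

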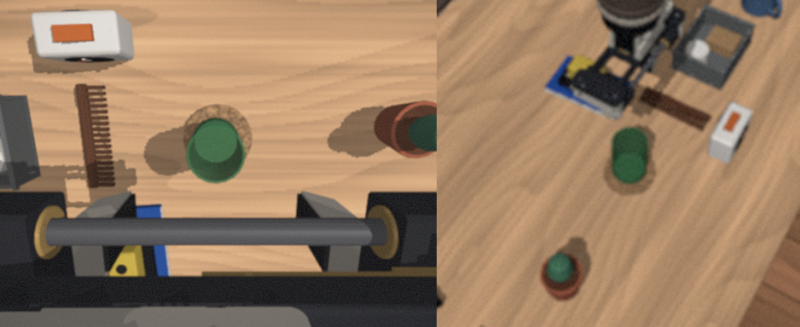

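In the combined picture's left half (wrist view), the tumbler stands upright: base near (218,141), rim near (216,153), on the coaster at (218,139). The comb, clock and cactus are in place, and the light is on its stack. One numeric check, then I'll hand in.

```bash
python3 - <<'E'
from h import *
from cell import sign_off
d=load('w8'); k=938/800
a=onz(d,[(216*k,153*k)],.098)[0]; b=onz(d,[(218*k,141*k)],.011)[0]; print(a,b)
if np.linalg.norm((a+b)[:2]/2-[.6605,-.1375])<.007: print(sign_off())
E
```

```text
[ 0.66111112 -0.13764671  0.098     ] [ 0.65830554 -0.14022766  0.011     ]
the job is handed in; nothing more can be done
None
```

The job is handed in at about 37 s of the 112 s: the tumbler, comb, power bank and bike light are all placed, and measured from the last wrist pictures each is within about 5 mm of its target. No verdict came back, and I didn't measure the clock, mug and cactus for movement.

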